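Knock a ragged stack of tiles square on a sloping stand

ROBOT

A 6-joint arm with a two-finger parallel gripper is mounted at the origin on the work surface. World frame = base frame: x ahead of the robot, y to its left, z up, the work surface at z = 0. Lengths are in mm, angles in rad, forces in N, time in s.
With the tool pointing down it reaches from about 300 to 750 mm from the base axis. Payload 8.5 kg.
Tool frame: the origin (TCP) lies at the very end of the fingers, on their centre line; the grasp point (between the pads) lies 19 mm behind it; z points along the fingers, y is the line along which they close (so a half turn about z gives the same grasp; the last joint's range is limited). The gripper opens to 85 mm and grips with 20 to 120 N. Pads are 22 mm wide; open, the fingers measure 114 mm over their backs; the gripper's body (76 mm by 85 mm) begins 54 mm behind the grasp point. The pads swing forward as they close: fully open they stand 13 mm farther back than shut.
Start: joints at [-1.476, 0.381, 1.297, -0, 1.464, -0.215], TCP at [167.672, -523.8, 231.322] pointing down, gripper open.
Joint ranges: [-3.11, 3.11], [-0.89, 2.33], [0.22, 2.48], [-1.42, 4.56], [0.17, 2.85], [-2.88, 2.88]. Speed limits (rad/s): [2.39, 2.39, 3.14, 3.14, 3.14, 3.14].

INTERFACE

Orientations are given as a 3x3 rotation matrix whose columns are the frame's x, y, z axes.
In Python, from station import arm gives the robot as it stands. The module is installed in compiled form; this text tells all that it offers.
- The arm moves only by the tool jog_arm, never from a script. Its argument "plan" is a list of rows, each a list of 7 numbers: the shift along the tool's x, y, z in units of 0.25 m (1.0 is 0.25 m), then the turn, a rotation vector about the tool's x, y, z in units of 0.5 rad (1.0 is 0.5 rad), then the opening, from -1 (shut) to 1 (fully open). A call has 1 to 12 rows; each row is the pose to reach, as a shift and turn from the pose commanded when the call began, along the tool's axes at that moment; what a row does not reach only later rows make up. A row lasts 1/10 s, in which the tool goes at most 50 mm and 8.59 degrees, less where a joint would pass 70% of its speed; a pose out of reach is approached as far as the arm can. A call with a number of a shift or a turn outside -1 to 1 is refused whole. A call with a gripper value outside its range is refused whole. The fingers move at their own pace and stop on an object; "force" is the grip in N (left out, the last holds). Time passes only in rows, so rows that repeat a pose let the fingers close. It gives the time, the measured TCP pose, the force, the opening and the grip force at its end, in the units of the state.
- arm.get_obs(): the state, without advancing time (a new reading comes with each control period).
- arm.grab_frame(name): name is "scene" or "side" or "wrist"; returns a dict with "frame" (420x560x3 uint8, blue, green, red), "mtx" (3x3 intrinsics, pixels), "world_from_camera" (4x4, takes a point from camera to world coordinates). Camera axes: x right, y up, looking along -z (the intrinsics and any distortion apply to the point x, -y, -z); pixel columns grow to the right and rows downward; lengths in mm; the calibration is good to about 2 mm. The wrist camera is an equidistant fisheye: a pixel r from the principal point sees the ray r / f radians off the axis. A picture is of the moment at which its call begins. There is no depth.
- arm.finish_job(): hands the job in; it is judged then, once.
Trained networks look in the newest picture that a camera, given by its name, has taken for a name from the list of things; names that differ only in an ending like _2 or _b are one class to them, and where a whole thing is asked for, a point or a joint stands for the part that bears it (a point fixed in the world has none). Each returns a list of dicts, best first, with "confidence" (0 to 1); they miss things now and then, are a little off and sometimes report something else, mostly with a low value. They report only what shows in the picture. A call takes as long as a camera call. They do not tell look-alikes from the thing itself.
- arm.look_for(thing, camera): "point" ([column, row] in pixels, amid what is visible of it).
- arm.tip_of(thing, camera): "point" ([column, row] in pixels: a listed point, or the origin of a listed thing).
The state is a dict: "t": time; "joint_positions": joint angles; "qvel": joint speeds; "joint_torque": joint torques, N m; "position": TCP position; "orientation": TCP orientation; "force": force on the tool from outside, world axes, zero at the start; "ft_torque": the same for the moment, N m; "gripper_width": finger opening in mm; "finger_force": force on a finger pad.
Only numpy, scipy, OpenCV 4.12 (cv2) and the standard library are available. Lean on these libraries where they do the work, as an engineer would, in place of code of your own. Each camera call takes 0.05 s, during which the arm holds its last target. There are 200 camera calls.

TASK

The five blank tiles on the sloping stand lie in an untidy stack: pick up the wooden knocking block by its rib and tap the tiles with it until the whole stack is flush against the ledge at the low edge and against the tall fence, which is on the left or on the right of the stand. Tap gently, because the edges chip, and touch the tiles with the block only, not with the gripper. Then stand the block upright on the bench again and let go of it, leaving the brush pot, the cup and the figurine where they are.

Things in the scene. Friction and masses are not known exactly. Their poses are not given: they have to be found in the camera images.
- stand: Fixed wooden squaring stand; its flat bed slopes 25 degrees, low edge towards the robot. Origin: on the bed's surface, mid width, at the ledge's inner face, 50 mm above the bench. x: up the slope along the bed; y: across the bed, to the left; z: square out of the bed, 25 degrees off vertical, leaning to the robot. The bed spans x = 0 to 190 mm, y = -85 to 85 mm.
- ledge (a point): Point on the stand's ledge, a rigid wooden board across the bed's low edge: the middle of the top of its inner face, axes as the stand. The inner face is the stand's plane x = 0; the ledge is 170 mm long, 12 mm thick and stands 40 mm out of the bed.
- fence: Tall rigid wooden fence screwed to the left (+y) or right (-y) edge of the bed, either side from start to start; axes as the stand. 150 mm long (x), 14 mm thick (y), standing 45 mm out of the bed. Origin: mid length, mid thickness, level with the bed's surface, at stand x = 80 mm, y = +92 or -92 mm, so its inner face is at y = +85 or -85 mm.
- strip: Low wooden edge strip on the edge of the bed across from the fence, 150 x 14 mm; its top lies 4 mm below the bed's surface, so that side is open. Origin: mid thickness and mid length, level with the bed's surface, at 92 mm from the middle of the bed.
- block: Light wooden knocking block, 0.2 kg, standing upright on the bench: a body 40 mm (its x) by 110 mm (its y) by 40 mm high, with a grip rib along the middle of its top, 22 mm thick (x), 110 mm long (y), from 40 to 76 mm height. Origin: centre of its underside; z up. Its two long 110 x 40 mm faces (normals along its x) are the knocking faces.
- tile1: The bottom tile of the stack on the stand: plain white ceramic tile, 100 mm (its x) by 120 mm (its y) by 7 mm (its z), 0.12 to 0.18 kg. Origin: centre of its underside. The five lie loose on one another, held on the slope by friction (0.54 to 0.63), 1 to 33 mm from the ledge and 5 to 45 mm from the fence, turned up to 6 degrees. They can bind under a tap and come free with the next.
- tile2: The second tile from the bottom of the stack on the stand: plain white ceramic tile, 100 mm (its x) by 120 mm (its y) by 7 mm (its z), 0.12 to 0.18 kg. Origin: centre of its underside.
- tile3: The middle tile of the stack on the stand: plain white ceramic tile, 100 mm (its x) by 120 mm (its y) by 7 mm (its z), 0.12 to 0.18 kg. Origin: centre of its underside.
- tile4: The fourth tile from the bottom of the stack on the stand: plain white ceramic tile, 100 mm (its x) by 120 mm (its y) by 7 mm (its z), 0.12 to 0.18 kg. Origin: centre of its underside.
- tile5: The top tile of the stack on the stand: plain white ceramic tile, 100 mm (its x) by 120 mm (its y) by 7 mm (its z), 0.12 to 0.18 kg. Origin: centre of its underside.
- brushpot: Clear plastic pot full of brushes, 86 mm across, 190 mm high with the brushes; a bystander. Origin: centre of its underside.
- cup: Small white mixing cup, 76 mm across, 50 mm high; a bystander. Origin: centre of its underside.
- figurine: Small painted twin-bowl ornament, about 100 mm long, 80 mm high; a bystander. Origin: centre of its underside.
Things that resemble listed ones, but are neither listed nor needed, are in the scene too. Leave any pink or purple look-alike of the tile4 alone.

How it is judged:
By the outcome, as a careful person would: the job done as asked, in the order asked, and still so for the second after the job is handed in, with the robot touching nothing.
It also fails if it takes over 72 s, if anything falls off the work surface, if the arm or the gripper's body presses on something with over 40 N, if the wrist force passes 120 N, or if a joint passes its speed limit or range.

## Working session

There is one attempt and no reset: what is moved stays moved. The work goes in short steps, Python scripts to look and compute and a tool call to move; the robot and the scene stay as the last step left them, time stands still between calls to the robot, and variables do not carry over. Pictures are saved under pics/ and viewed, at most 10 in all, crops included, and the job is handed in when it is done.

Besides the shell and the picture viewer there is one more tool, called after "Emit:" as name(argument=value, ...), one argument or row to a line, values as JSON. jog_arm: Moves the arm, as the interface text tells. Its arguments: {"type":"object","properties":{"plan":{"type":"array","items":{"type":"array","items":{"type":"number"}}},"force":{"type":"number"}},"required":["plan"]}

```bash
mkdir -p pics; cat > h.py <<'E'
import numpy as np, cv2
from station import arm
def proj(f,P):
    P=np.atleast_2d(P); T=np.linalg.inv(f["world_from_camera"]); c=P@T[:3,:3].T+T[:3,3]
    K=f["mtx"]; return np.c_[K[0,0]*c[:,0]/-c[:,2]+K[0,2], K[1,1]*-c[:,1]/-c[:,2]+K[1,2]]
def ray(f,p):
    K=f["mtx"];T=f["world_from_camera"]
    d=np.array([(p[0]-K[0,2])/K[0,0],-(p[1]-K[1,2])/K[1,1],-1.]);return T[:3,3],T[:3,:3]@d
def onz(f,p,z):
    o,d=ray(f,p);return o+d*(z-o[2])/d[2]
E
python3 - <<'E'
from h import *
F={}
for c in("scene","side"):
    f=arm.grab_frame(c);F[c]=f;cv2.imwrite(f"pics/{c}0.png",f["frame"]);print(c,f["mtx"].round(0).tolist(),f["world_from_camera"].round(2).tolist())
    for t in("stand","ledge","fence","strip","block","tile1","tile5","brushpot","cup","figurine"):
        print(c,t,[(np.round(r["point"]).tolist(),round(r["confidence"],2)) for r in arm.tip_of(t,c)[:3]])
E
python3 -c "
import cv2,numpy as np
a=[cv2.imread(f'pics/{c}0.png') for c in('scene','side')]
"
```

```text
scene [[396.0, 0.0, 278.0], [0.0, 396.0, 209.0], [0.0, 0.0, 1.0]] [[0.68, -0.47, 0.56, 1087.17], [0.73, 0.45, -0.51, -536.8], [-0.02, 0.76, 0.65, 775.15], [0.0, 0.0, 0.0, 1.0]]
scene stand [([269.0, 213.0], 0.63), ([285.0, 209.0], 0.4)]
scene ledge [([266.0, 202.0], 0.89), ([406.0, 218.0], 0.4)]
scene fence [([282.0, 211.0], 0.73), ([312.0, 199.0], 0.58), ([280.0, 210.0], 0.44)]
scene strip [([257.0, 235.0], 0.6)]
scene block [([328.0, 192.0], 0.9)]
scene tile1 [([273.0, 184.0], 0.91), ([383.0, 252.0], 0.73), ([204.0, 238.0], 0.69)]
scene tile5 [([273.0, 184.0], 0.91), ([383.0, 252.0], 0.73), ([204.0, 238.0], 0.69)]
scene brushpot [([406.0, 217.0], 0.71)]
scene cup [([163.0, 290.0], 0.74)]
scene figurine [([194.0, 339.0], 0.83)]
side [[468.0, 0.0, 277.0], [0.0, 468.0, 208.0], [0.0, 0.0, 1.0]] [[-0.7, 0.46, -0.55, -246.79], [-0.71, -0.46, 0.53, 714.05], [-0.0, 0.76, 0.65, 981.81], [0.0, 0.0, 0.0, 1.0]]
side stand [([285.0, 230.0], 0.69)]
side ledge [([291.0, 222.0], 0.64)]
side fence [([243.0, 225.0], 0.79)]
side strip [([288.0, 192.0], 0.48)]
side block [([225.0, 283.0], 0.7)]
side tile1 [([276.0, 205.0], 0.9), ([271.0, 212.0], 0.53)]
side tile5 [([276.0, 205.0], 0.9), ([271.0, 212.0], 0.53)]
side brushpot [([144.0, 254.0], 0.63)]
side cup [([278.0, 204.0], 0.5)]
side figurine [([327.0, 168.0], 0.66)]
```

View pics/scene0.png

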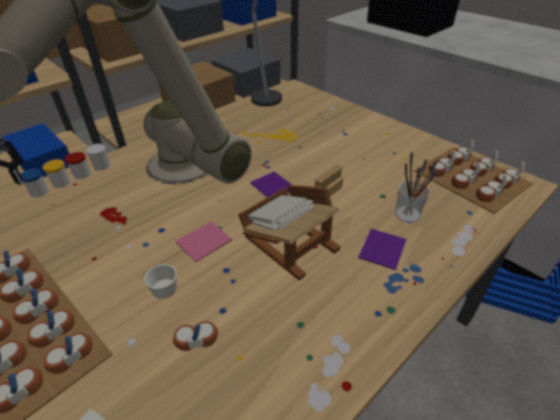

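View pics/side0.png

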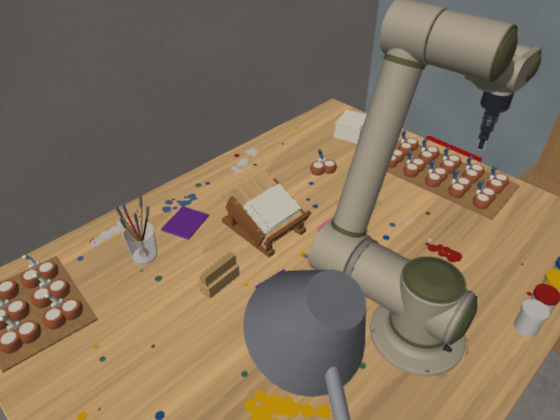

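The scene view shows the stand around (290,215) with white tiles. The block is at (330,180), the brush pot at (410,205), the cup at (162,282) and the figurine at (195,335). The flat pink and purple tiles on the bench are the look-alikes, so the real ones are the white stack on the stand. Next I'll fit the poses and overlay them on crops.

```bash
cat >> h.py <<'E'
def standT(x,y,yaw,z=50):
    a=np.radians(25);c,s=np.cos(yaw),np.sin(yaw)
    Rz=np.array([[c,-s,0],[s,c,0],[0,0,1]]);Ry=np.array([[np.cos(a),0,-np.sin(a)],[0,1,0],[np.sin(a),0,np.cos(a)]])
    T=np.eye(4);T[:3,:3]=Rz@Ry;T[:3,3]=[x,y,z];return T
def box(T,x0,x1,y0,y1,z0,z1):
    P=np.array([[x,y,z] for x in(x0,x1) for y in(y0,y1) for z in(z0,z1)],float);return P@T[:3,:3].T+T[:3,3]
def draw(img,f,P,col,S,off):
    p=(proj(f,P)+.5-off)*S
    for i in range(8):
        for b in(1,2,4):
            if not i&b: cv2.line(img,tuple(int(v*4) for v in p[i]),tuple(int(v*4) for v in p[i|b]),col,1,cv2.LINE_AA,2)
E
cat > fit.py <<'E'
from h import *
from scipy.optimize import least_squares
F={c:arm.grab_frame(c) for c in("scene","side")}
obs={"scene":{"stand":(269,213),"ledge":(266,202),"fence":(282,211),"strip":(257,235)},"side":{"stand":(285,230),"ledge":(291,222),"fence":(243,225),"strip":(288,192)}}
for s in(1,-1):
    pts={"stand":[0,0,0],"ledge":[0,0,40],"fence":[80,92*s,0],"strip":[80,-92*s,0]}
    def res(q,k=None):
        T=standT(*q);return np.concatenate([(proj(F[c],T[:3,:3]@pts[n]+T[:3,3])[0]-obs[c][n]) for c in F for n in pts])
    for y0 in(0,):
        r=least_squares(res,[500,0,0],loss="soft_l1",x_scale=[10,10,.1]);print(s,r.x,r.cost,r.fun.round(1).reshape(-1,2).tolist())
for c,p in(("scene",(328,192)),("side",(225,283))):print("block",onz(F[c],p,0))
for n,a,b in(("pot",(406,217),(144,254)),("cup",(163,290),(278,204)),("fig",(194,339),(327,168))):print(n,onz(F["scene"],a,0)[:2],onz(F["side"],b,0)[:2])
for c,(u,v) in(("scene",(220,150)),("side",(185,160))):
    cv2.imwrite(f"pics/{c}c.png",cv2.resize(F[c]["frame"][v:v+130,u:u+140],None,fx=4,fy=4,interpolation=cv2.INTER_CUBIC))
a=[cv2.imread(f"pics/{c}c.png") for c in F];cv2.imwrite("pics/c0.png",cv2.resize(np.hstack(a),None,fx=.71,fy=.71))
E
python3 fit.py
```

```text
1 [ 4.55677433e+02 -5.44748054e-01 -1.01706305e-02] 45.98084606012959 [[-1.4, 1.3], [-2.9, -0.6], [27.9, -8.6], [1.7, -0.3], [-0.4, -1.5], [-2.2, 0.1], [0.9, -2.3], [1.5, 2.6]]
-1 [451.94035282   4.2488332    1.7465902 ] 168.01548562557682 [[-1.1, -0.1], [-2.3, 4.1], [28.3, -8.7], [1.1, -55.8], [-0.6, -0.1], [-3.2, -4.6], [0.5, -2.3], [9.2, 57.3]]
block [465.85526935 245.3147233    0.        ]
block [ 4.53821926e+02  2.31302106e+02 -1.13686838e-13]
pot [703.02309214 319.06255475] [704.08196467 328.93701628]
cup [ 442.89210457 -335.16382218] [ 591.37580624 -106.75975821]
fig [ 607.63947062 -355.64001821] [ 611.16923652 -373.48696374]
```

View pics/c0.png

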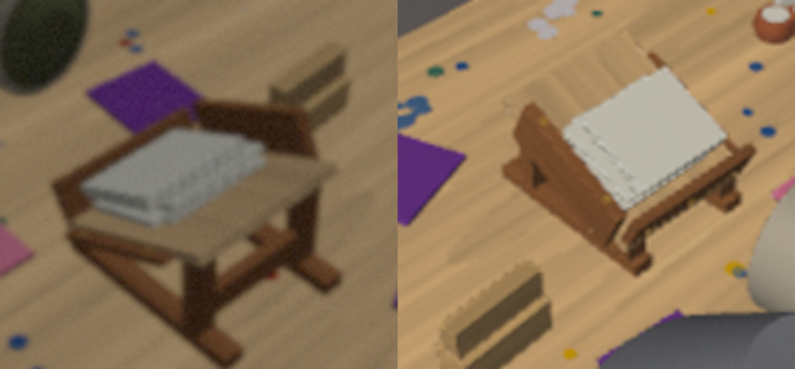

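The tall fence is on the left (+y). The white stack on the stand at crop (170,175) is the real one, and the tan ribbed block is at crop (310,75). I'll refine both poses and check them with an overlay.

```bash
cat > fit2.py <<'E'
from h import *
from scipy.optimize import least_squares
F={c:arm.grab_frame(c) for c in("scene","side")}
obs={"scene":{"stand":(269,213),"ledge":(266,202),"fence":(312,199),"strip":(257,235)},"side":{"stand":(285,230),"ledge":(291,222),"fence":(243,225),"strip":(288,192)}}
pts={"stand":[0,0,0],"ledge":[0,0,40],"fence":[80,92,0],"strip":[80,-92,0]}
def res(q):
    T=standT(*q);return np.concatenate([(proj(F[c],T[:3,:3]@pts[n]+T[:3,3])[0]-obs[c][n]) for c in F for n in pts])
r=least_squares(res,[456,0,0],loss="soft_l1",x_scale=[10,10,.1]);print(r.x,r.cost)
T=standT(*r.x)
S=[onz(F["scene"],p,76) for p in((341.5,165.8),(315,181.7))];s=[onz(F["side"],p,76) for p in((199.8,279.7),(232.5,253.3))]
for a in(S,s):print("rib ends",a[0].round(0),a[1].round(0),"mid",((a[0]+a[1])/2).round(0),"ang",np.degrees(np.arctan2(*(a[1]-a[0])[[1,0]])))
m=(S[0]+S[1]+s[0]+s[1])/4; a=np.arctan2(*(S[0]-S[1])[[1,0]]);
B=np.eye(4);yaw=a-np.pi/2;B[:2,:2]=[[np.cos(yaw),-np.sin(yaw)],[np.sin(yaw),np.cos(yaw)]];B[:2,3]=m[:2]
out=[]
for c,(u,v) in(("scene",(225,150)),("side",(185,165))):
    im=cv2.resize(F[c]["frame"][v:v+150,u:u+125],None,fx=3.2,fy=3.2,interpolation=cv2.INTER_CUBIC);o=np.array([u,v])
    draw(im,F[c],box(T,-12,0,-85,85,0,40),(0,0,255),3.2,o);draw(im,F[c],box(T,5,155,85,99,0,45),(255,0,0),3.2,o);draw(im,F[c],box(T,0,190,-85,85,-1,0),(0,255,0),3.2,o)
    draw(im,F[c],box(B,-20,20,-55,55,0,40),(0,255,255),3.2,o);draw(im,F[c],box(B,-11,11,-55,55,40,76),(255,255,0),3.2,o);out.append(im)
cv2.imwrite("pics/o1.png",np.hstack(out))
o=arm.get_obs();print(o["orientation"],o["t"],o["force"],o["gripper_width"])
E
python3 fit2.py
```

```text
[4.55091804e+02 2.56439882e+00 1.42825351e-02] 13.367492007646376
rib ends [468. 298.  76.] [467. 178.  76.] mid [468. 238.  76.] ang -90.51249482519229
rib ends [453. 307.  76.] [465. 188.  76.] mid [459. 248.  76.] ang -83.96657187128413
[[ 9.52392793e-01  3.04873691e-01  2.25489103e-06]
 [ 3.04873691e-01 -9.52392792e-01  3.95519826e-05]
 [ 1.42059009e-05 -3.69815662e-05 -9.99999999e-01]] 1.3 [-0.37522645  0.00681068  0.55421164] 85.65120008060669
```

View pics/o1.png

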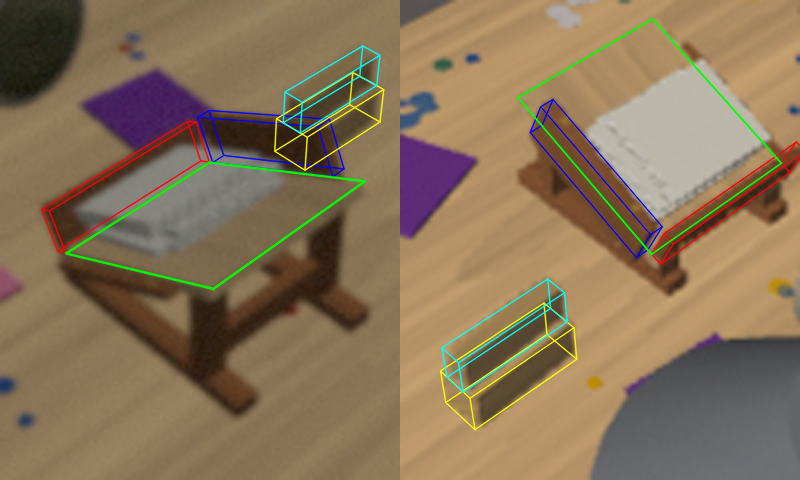

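```bash
cat > to.py <<'E'
import sys
from h import *
from scipy.spatial.transform import Rotation as R
# chain of targets -> rows in tool units, from measured pose; each target 'x,y,z,yaw,tilt' (tool x yaw deg; tilt about world y axis deg)
def Rt(yaw,tilt,base=0):
    y=np.radians(yaw);M=np.array([[np.cos(y),np.sin(y),0],[np.sin(y),-np.cos(y),0],[0,0,-1]])
    return R.from_rotvec([0,-np.radians(tilt),0]).as_matrix()@M   # tilt>0: tool z leans to +x
if __name__=="__main__":
    o=arm.get_obs();p=np.array(o["position"]);M=np.array(o["orientation"])
    for a in sys.argv[1:]:
        v=[float(s) for s in a.split(",")];P=np.array(v[:3]);N=Rt(v[3],v[4])
        print("shift",(M.T@(P-p)/250).round(3),"turn",(R.from_matrix(M.T@N).as_rotvec()/.5).round(3));p,M=P,N
    print(o["t"],np.round(o["force"],1))
E
python3 to.py 266,-268,231,42,0 365,-12,231,66,0 463,243,231,90,0
```

```text
shift [ 0.686 -0.855  0.001] turn [-0.    -0.    -0.846]
shift [ 0.979 -0.496  0.   ] turn [ 0.     0.    -0.838]
shift [ 1.091 -0.057  0.   ] turn [ 0.     0.    -0.838]
1.3 [-0.4  0.   0.6]
```

Emit:
jog_arm(
  plan=[
    [0.686,-0.855,0,0,0,-0.846,1],
    [0.686,-0.855,0,0,0,-0.846,1],
    [0.686,-0.855,0,0,0,-0.846,1],
    [0.686,-0.855,0,0,0,-0.846,1],
    [0.686,-0.855,0,0,0,-0.846,1],
    [0.686,-0.855,0,0,0,-0.846,1],
  ],
)

```text
t: 1.9
position: [266.3, -264.6, 231.5]
orientation: [[0.742, 0.67, 0.0], [0.67, -0.742, 0.0], [0.0, 0.0, -1.0]]
force: [0.5, -0.7, 0.2]
gripper_width: 85.2
finger_force: 0.0
```

Emit:
jog_arm(
  plan=[
    [0.98,-0.496,0,0,0,-0.838,1],
    [0.98,-0.496,0,0,0,-0.838,1],
    [0.98,-0.496,0,0,0,-0.838,1],
    [0.98,-0.496,0,0,0,-0.838,1],
    [0.98,-0.496,0,0,0,-0.838,1],
    [0.98,-0.496,0,0,0,-0.838,1],
    [0.98,-0.496,0,0,0,-0.838,1],
  ],
)

```text
t: 2.6
position: [365.4, -9.5, 231.5]
orientation: [[0.402, 0.915, 0.0], [0.915, -0.402, 0.0], [0.0, 0.0, -1.0]]
force: [0.3, 0.5, -0.7]
gripper_width: 85.5
finger_force: 0.0
```

Emit:
jog_arm(
  plan=[
    [0.9,-0.057,0,0,0,-0.838,1],
    [0.9,-0.057,0,0,0,-0.838,1],
    [0.9,-0.057,0,0,0,-0.838,1],
    [0.9,-0.057,0,0,0,-0.838,1],
    [0.9,-0.057,0,0,0,-0.838,1],
    [0.9,-0.057,0,0,0,-0.838,1],
    [0.9,-0.057,0,0,0,-0.838,1],
  ],
)

```text
t: 3.3
position: [443.5, 198.8, 231.1]
orientation: [[-0.0, 1.0, -0.001], [1.0, 0.0, -0.001], [-0.001, -0.001, -1.0]]
force: [0.2, 0.3, -0.3]
gripper_width: 85.3
finger_force: 0.0
```

```bash
cat >> h.py <<'E'
def wproj(f,P):
    P=np.atleast_2d(P); T=np.linalg.inv(f["world_from_camera"]); c=(P@T[:3,:3].T+T[:3,3])*[1,-1,-1]
    K=f["mtx"];th=np.arctan2(np.hypot(c[:,0],c[:,1]),c[:,2]);ph=np.arctan2(c[:,1],c[:,0])
    return np.c_[K[0,0]*th*np.cos(ph)+K[0,2],K[1,1]*th*np.sin(ph)+K[1,2]]
def wonz(f,p,z):
    K=f["mtx"];T=f["world_from_camera"];a=np.array([(p[0]-K[0,2])/K[0,0],(p[1]-K[1,2])/K[1,1]]);th=np.hypot(*a);u=a/max(th,1e-9)
    d=T[:3,:3]@np.array([np.sin(th)*u[0],-np.sin(th)*u[1],-np.cos(th)]);o=T[:3,3];return o+d*(z-o[2])/d[2]
E
python3 - <<'E'
from h import *
f=arm.grab_frame("wrist");cv2.imwrite("pics/w1.png",f["frame"]);print(f["mtx"].round(1).tolist(),f["world_from_camera"].round(2).tolist())
for t in("stand","ledge","fence","strip","block"):print(t,[(np.round(r["point"],1).tolist(),round(r["confidence"],2),wonz(f,r["point"],{"ledge":86,"stand":50,"block":0}.get(t,84)).round(0).tolist()) for r in arm.tip_of(t,"wrist")[:3]])
o=arm.get_obs();print(o["position"],o["t"])
E
```

```text
[[325.2, 0.0, 275.3], [0.0, 325.2, 212.1], [0.0, 0.0, 1.0]] [[1.0, -0.0, 0.0, 443.82], [-0.0, 0.95, 0.31, 279.48], [-0.0, -0.31, 0.95, 373.08], [0.0, 0.0, 0.0, 1.0]]
stand [([282.1, 337.8], 0.95, [452.0, 4.0, 50.0])]
ledge [([271.5, 358.9], 0.92, [439.0, 0.0, 86.0])]
fence [([354.1, 291.0], 0.84, [527.0, 95.0, 84.0]), ([294.1, 140.5], 0.25, [460.0, 251.0, 84.0])]
strip []
block [([295.3, 139.9], 0.98, [466.0, 243.0, 0.0])]
[443.52589419 198.62459448 231.56688493] 3.6
```

View pics/w1.png

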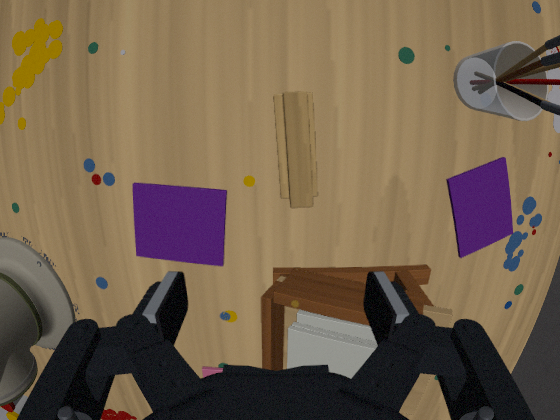

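The wrist view shows the block's rib top from about (295,93) to (302,207), and the stand below it with its fence across (270–430, 285). The pink and purple squares are the look-alikes and will be left alone.

```bash
python3 - <<'E'
from h import *
f=arm.grab_frame("wrist")
q=[wonz(f,p,76) for p in((284,93),(306,93),(313,207),(290,207))];b=[wonz(f,p,40) for p in((274.5,96),(313,95),(318.5,196),(282.5,198))]
for z in(q,b):
    z=np.array(z);m=z.mean(0);d=(z[0]+z[1]-z[2]-z[3]);print(m.round(1),np.degrees(np.arctan2(d[1],d[0])).round(1),z.round(0)[:,:2].tolist())
print(f["world_from_camera"][:3,3])
E
```

```text
[464.9 239.5  76. ] 93.9 [[451.0, 293.0], [471.0, 293.0], [480.0, 186.0], [457.0, 186.0]]
[466.2 239.1  40. ] 94.4 [[443.0, 292.0], [482.0, 293.0], [490.0, 187.0], [451.0, 185.0]]
[443.79512342 279.23667735 373.5985639 ]
```

```bash
python3 to.py 465,239.5,110,94.2,0 465,239.5,46,94.2,0
```

```text
shift [0.163 0.086 0.486] turn [ 0.001 -0.    -0.149]
shift [0.    0.    0.256] turn [0. 0. 0.]
3.65 [-0.3  0.4  0.1]
```

Emit:
jog_arm(
  plan=[
    [0.163,0.086,0.486,0,0,-0.149,1],
    [0.163,0.086,0.486,0,0,-0.149,1],
    [0.163,0.086,0.486,0,0,-0.149,1],
    [0.163,0.086,0.486,0,0,-0.149,1],
    [0.163,0.086,0.6,0,0,-0.149,1],
    [0.163,0.086,0.68,0,0,-0.149,1],
    [0.163,0.086,0.742,0,0,-0.149,1],
    [0.163,0.086,0.742,0,0,-0.149,1],
  ],
)

```text
t: 4.45
position: [464.9, 239.6, 46.0]
orientation: [[-0.074, 0.997, -0.001], [0.997, 0.074, -0.0], [-0.0, -0.001, -1.0]]
force: [-0.9, 0.0, 0.4]
gripper_width: 85.5
finger_force: 0.0
```

Emit:
jog_arm(
  plan=[
    [0,0,0,0,0,0,-0.55],
    [0,0,0,0,0,0,-0.7],
    [0,0,0,0,0,0,-0.8],
    [0,0,0,0,0,0,-0.8],
    [0,0,0,0,0,0,-0.8],
    [0,0,0,0,0,0,-0.8],
  ],
  force=70,
)

```text
t: 5.05
position: [465.3, 240.3, 46.5]
orientation: [[-0.075, 0.997, 0.001], [0.997, 0.075, 0.0], [0.0, 0.001, -1.0]]
force: [-1.6, -0.3, 7.1]
gripper_width: 20.8
finger_force: 69.2
```

```bash
python3 to.py 465,240,230,90,0 465,240,280,90,0 500,20,290,90,0 530,-70,290,90,0
```

```text
shift [-0.001 -0.    -0.734] turn [ 0.002 -0.     0.149]
shift [ 0.   0.  -0.2] turn [0. 0. 0.]
shift [-0.88  0.14 -0.04] turn [0. 0. 0.]
shift [-0.36  0.12  0.  ] turn [0. 0. 0.]
5.05 [-1.6 -0.3  7.1]
```

Emit:
jog_arm(
  plan=[
    [0,0,-0.05,0,0,0,-0.8],
    [0,0,-0.2,0,0,0,-0.8],
    [0,0,-0.4,0,0,0,-0.8],
    [0,0,-0.6,0,0,0.05,-0.8],
    [0,0,-0.8,0,0,0.149,-0.8],
    [0,0,-0.96,0,0,0.149,-0.8],
    [0,0,-0.96,0,0,0.149,-0.8],
  ],
)

```text
t: 5.75
position: [466.3, 240.7, 291.1]
orientation: [[-0.0, 1.0, 0.01], [1.0, 0.0, 0.003], [0.003, 0.01, -1.0]]
force: [0.2, 0.7, -1.5]
gripper_width: 20.8
finger_force: 69.4
```

Emit:
jog_arm(
  plan=[
    [-0.2,0.04,0,0,0,0,-0.8],
    [-0.4,0.1,0,0,0,0,-0.8],
    [-0.6,0.16,0,0,0,0,-0.8],
    [-0.8,0.2,0,0,0,0,-0.8],
    [-1,0.25,0,0,0,0,-0.8],
    [-1,0.25,0,0,0,0,-0.8],
  ],
)

```text
t: 6.35
position: [528.0, -14.3, 284.0]
orientation: [[0.005, 1.0, -0.003], [1.0, -0.005, -0.001], [-0.001, -0.003, -1.0]]
force: [-0.9, 0.2, -1.6]
gripper_width: 21.0
finger_force: 69.2
```

Emit:
jog_arm(
  plan=[
    [-0.12,0,0,0,0,0,-0.8],
    [-0.24,0,0,0,0,0,-0.8],
    [-0.24,0,0,0,0,0,-0.8],
  ],
)

```text
t: 6.65
position: [527.2, -72.1, 284.4]
orientation: [[0.003, 1.0, -0.002], [1.0, -0.003, 0.0], [0.0, -0.002, -1.0]]
force: [-0.1, 0.6, -2.0]
gripper_width: 20.9
finger_force: 69.1
```

```bash
python3 - <<'E'
from h import *
f=arm.grab_frame("wrist");cv2.imwrite("pics/w2.png",cv2.resize(f["frame"],(800,600),interpolation=cv2.INTER_CUBIC));np.savez("w2.npz",**f)
for t in("stand","ledge","fence","strip","tile1","tile5","block"):print(t,[(np.round(r["point"],1).tolist(),round(r["confidence"],2),wonz(f,r["point"],{"ledge":86,"stand":50,"block":0}.get(t,84)).round(0).tolist()) for r in arm.tip_of(t,"wrist")[:3]])
o=arm.get_obs();print(o["position"],o["t"],o["force"],o["gripper_width"])
E
```

```text
stand [([211.9, 113.3], 0.91, [453.0, 4.0, 50.0])]
ledge [([189.6, 116.6], 0.57, [436.0, 2.0, 86.0])]
fence [([274.7, 29.9], 0.71, [526.0, 93.0, 84.0])]
strip []
tile1 [([166.2, 233.8], 0.79, [397.0, -132.0, 84.0]), ([253.4, 125.9], 0.71, [504.0, -10.0, 84.0]), ([123.1, 24.0], 0.59, [358.0, 116.0, 84.0])]
tile5 [([166.2, 233.8], 0.79, [397.0, -132.0, 84.0]), ([253.4, 125.9], 0.71, [504.0, -10.0, 84.0]), ([123.1, 24.0], 0.59, [358.0, 116.0, 84.0])]
block [([278.6, 238.2], 0.93, [531.0, -172.0, 0.0])]
[527.50884738 -68.99968889 285.82660583] 7.05 [ 0.82295906  0.55252611 -2.06398329] 21.24820947532943
```

View pics/w2.png

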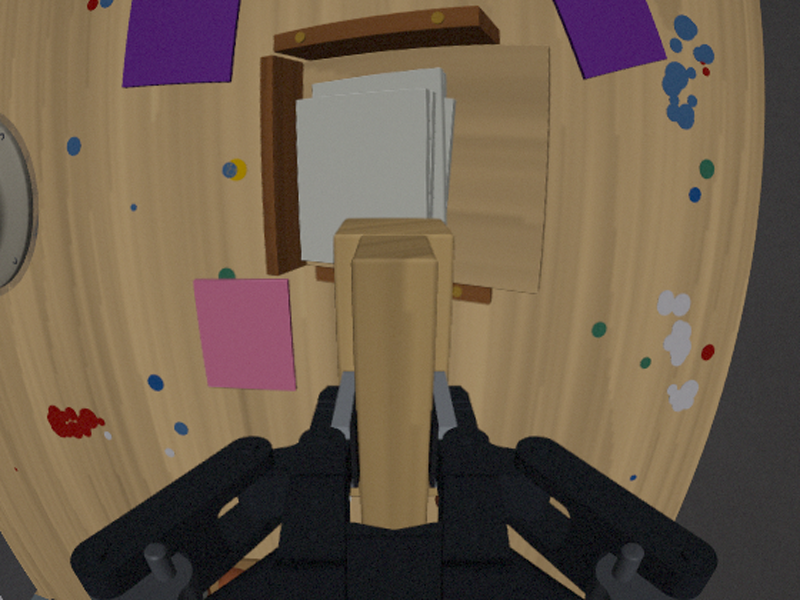

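The wrist view shows the whole stand. The ledge is on the left (262–303), the fence on top, the strip at the bottom and the bed's far corners at (548,46) and (538,293). The top tile runs from (297,97) to (427,262), and the block's rib is square in the gripper.

```bash
cat >> h.py <<'E'
ST=(454.5,3,0.0)
def wstand(f,p,h,T):
    a=wonz(f,p,0);o=np.array(f["world_from_camera"])[:3,3];n=T[:3,2];t=(h-n@(o-T[:3,3]))/(n@(a-o));P=o+(a-o)*t
    return T[:3,:3].T@(P-T[:3,3])
E
python3 - <<'E'
from h import *
f=dict(np.load("w2.npz"));T=standT(*ST);S=lambda p,h:wstand(f,np.array(p)*.7,h,T).round(1)[:2].tolist()
print("bed far corners (190,±85)",S((549,46),0),S((539,293),0))
print("ledge top inner (0,±85)",S((303,62),40),S((307,270),40),"outer(-12)",S((262,57),40),S((268,274),40))
print("fence inner top (5..155,85)",S((277,52),45),S((499,43),45))
print("tile5 corners",S((296,98),35),S((425,88),35),S((428,215),35),S((302,262),35))
print("tile4?",S((432,88),28),"t3",S((436,92),21),"others",S((441,68),21),S((314,82),21),S((455,98),14),S((449,185),14))
E
```

```text
bed far corners (190,±85) [190.9, 81.8] [190.3, -85.4]
ledge top inner (0,±85) [29.3, 74.1] [28.0, -77.4] outer(-12) [-8.7, 84.1] [-10.6, -84.3]
fence inner top (5..155,85) [9.8, 84.0] [167.3, 72.7]
tile5 corners [19.3, 49.1] [118.1, 48.2] [120.5, -32.9] [20.0, -73.1]
tile4? [120.1, 49.0] t3 [120.3, 47.3] others [123.7, 63.4] [25.5, 61.9] [130.9, 43.9] [127.2, -14.6]
```

```bash
sed -i 's/^ST=.*/ST=(455.5,1.8,0.0)/' h.py; python3 - <<'E'
s=open('to.py').read()
s=s.replace("""        v=[float(s) for s in a.split(",")];P=np.array(v[:3]);N=Rt(v[3],v[4])
""","""        v=[float(s) for s in a.strip("s").split(",")]
        if a[0]=="s": T=standT(*ST);P=T[:3,:3]@np.array([v[0],v[1],v[2]+46.5])+T[:3,3];N=T[:3,:3]@Rt(v[3],0)
        else: P=np.array(v[:3]);N=Rt(v[3],v[4])
""").replace("""    print(o["t"]""","""    T=standT(*ST);m=np.array(o["orientation"]);print("now in stand",(T[:3,:3].T@(np.array(o["position"])-T[:3,3])-[0,0,46.5]).round(1),"force in stand",(T[:3,:3].T@np.array(o["force"])).round(1))
    print(o["t"]""")
open('to.py','w').write(s)
E
python3 to.py s162,-5,100,90 s162,-5,2.5,90 s120,-5,2.5,90
```

```text
shift [0.263 0.052 0.138] turn [-0.873 -0.001  0.002]
shift [0.   0.   0.39] turn [0. 0. 0.]
shift [-0.    -0.168 -0.   ] turn [0. 0. 0.]
now in stand [164.9 -70.8 136.8] force in stand [-0.1  0.6 -2.2]
7.05 [ 0.8  0.6 -2.1]
```

Emit:
jog_arm(
  plan=[
    [0.1,0.02,0,-0.29,0,0,-0.8],
    [0.2,0.03,0.05,-0.58,0,0,-0.8],
    [0.263,0.052,0.138,-0.873,0,0,-0.8],
    [0.263,0.052,0.138,-0.873,0,0,-0.8],
    [0.263,0.052,0.138,-0.873,0,0,-0.8],
  ],
)

```text
t: 7.55
position: [539.4, -3.0, 250.7]
orientation: [[-0.001, 0.907, 0.421], [1.0, 0.001, 0.001], [0.001, 0.421, -0.907]]
force: [0.4, 0.4, -0.6]
gripper_width: 21.0
finger_force: 69.3
```

Emit:
jog_arm(
  plan=[
    [0,0,0.12,0,0,0,-0.8],
    [0,0,0.24,0,0,0,-0.8],
    [0,0,0.32,0,0,0,-0.8],
    [0,0,0.36,0,0,0,-0.8],
    [0,0,0.36,0,0,0,-0.8],
  ],
)

```text
t: 8.05
position: [579.0, -4.1, 169.1]
orientation: [[-0.0, 0.907, 0.421], [1.0, 0.0, 0.0], [0.0, 0.421, -0.907]]
force: [0.2, 0.9, -1.7]
gripper_width: 21.0
finger_force: 69.5
```

```bash
python3 to.py s155,-5,2.5,90 s120,-5,2.5,90
```

```text
shift [ 0.004 -0.029  0.027] turn [-0.003 -0.001  0.   ]
shift [-0.   -0.14 -0.  ] turn [0. 0. 0.]
now in stand [162.3  -5.9   9.3] force in stand [-0.5  0.9 -1.6]
8.05 [ 0.2  0.9 -1.7]
```

Emit:
jog_arm(
  plan=[
    [0,0,0.027,0,0,0,-0.8],
    [0,-0.02,0.027,0,0,0,-0.8],
    [0,-0.035,0.027,0,0,0,-0.8],
    [0,-0.044,0.027,0,0,0,-0.8],
    [0,-0.052,0.027,0,0,0,-0.8],
    [0,-0.06,0.027,0,0,0,-0.8],
    [0,-0.068,0.027,0,0,0,-0.8],
    [0,-0.076,0.027,0,0,0,-0.8],
    [0,-0.084,0.027,0,0,0,-0.8],
    [0,-0.092,0.027,0,0,0,-0.8],
    [0,-0.1,0.027,0,0,0,-0.8],
  ],
)

```text
t: 9.15
position: [558.7, -4.1, 153.0]
orientation: [[0.0, 0.906, 0.423], [1.0, -0.0, -0.0], [-0.0, 0.423, -0.906]]
force: [0.2, 0.3, -1.3]
gripper_width: 20.8
finger_force: 69.5
```

Emit:
jog_arm(
  plan=[
    [0,-0.008,0,0,0,0,-0.8],
    [0,-0.016,0,0,0,0,-0.8],
    [0,-0.024,0,0,0,0,-0.8],
    [0,-0.032,0,0,0,0,-0.8],
    [0,-0.04,0,0,0,0,-0.8],
  ],
)

```text
t: 9.65
position: [550.0, -4.2, 149.1]
orientation: [[0.0, 0.906, 0.424], [1.0, -0.0, -0.0], [-0.0, 0.424, -0.906]]
force: [3.3, -0.4, -1.6]
gripper_width: 21.2
finger_force: 69.5
```

```bash
python3 to.py s120,-5,2.5,90
```

```text
shift [ 0.004 -0.03   0.003] turn [ 0.003  0.001 -0.   ]
now in stand [127.5  -6.    3.4] force in stand [ 2.3 -0.4 -2.9]
9.65 [ 3.3 -0.4 -1.6]
```

Emit:
jog_arm(
  plan=[
    [0,-0.006,0,0,0,0,-0.8],
    [0,-0.012,0,0,0,0,-0.8],
    [0,-0.018,0,0,0,0,-0.8],
    [0,-0.024,0,0,0,0,-0.8],
  ],
)

```text
t: 10.05
position: [545.8, -4.4, 147.5]
orientation: [[0.001, 0.904, 0.427], [1.0, -0.0, -0.001], [-0.001, 0.427, -0.904]]
force: [7.2, 0.4, -0.1]
gripper_width: 21.1
finger_force: 69.3
```

Emit:
jog_arm(
  plan=[
    [0,-0.003,0,0,0,0,-0.8],
    [0,-0.006,0,0,0,0,-0.8],
  ],
)

```text
t: 10.25
position: [544.6, -4.5, 147.0]
orientation: [[0.001, 0.904, 0.427], [1.0, -0.0, -0.001], [-0.001, 0.427, -0.904]]
force: [7.2, 0.1, 1.0]
gripper_width: 21.0
finger_force: 69.4
```

```bash
python3 to.py s120,-5,2.5,90
```

```text
shift [ 0.005 -0.007  0.005] turn [ 0.011  0.002 -0.   ]
now in stand [121.8  -6.3   3.8] force in stand [ 7.   0.1 -2.2]
10.25 [7.2 0.1 1. ]
```

Emit:
jog_arm(
  plan=[
    [0,0.02,0,0,0,0,-0.8],
    [0,0.04,0,0,0,0,-0.8],
    [0,0.06,-0.12,0,0,0,-0.8],
    [0,0.06,-0.3,0,0,0,-0.8],
    [0,0.06,-0.4,0,0,0,-0.8],
    [0,0.06,-0.4,0,0,0,-0.8],
  ],
)

```text
t: 10.85
position: [514.3, -4.1, 245.7]
orientation: [[-0.0, 0.904, 0.427], [1.0, 0.001, -0.002], [-0.002, 0.427, -0.904]]
force: [-0.2, -0.4, -2.7]
gripper_width: 20.8
finger_force: 69.8
```

```bash
python3 to.py s115,-30,104,65 s95,-60,104,40 s75,-85,104,15 s62,-105,104,0 s62,-105,2.5,0 s62,-55,2.5,0
```

```text
shift [-0.096 -0.084  0.008] turn [0.01  0.001 0.874]
shift [-0.143 -0.022 -0.   ] turn [-0.    -0.     0.873]
shift [-0.126  0.025  0.   ] turn [ 0.    -0.     0.873]
shift [-0.071  0.064  0.   ] turn [-0.     0.     0.524]
shift [0.    0.    0.406] turn [0. 0. 0.]
shift [ 0.  -0.2  0. ] turn [0. 0. 0.]
now in stand [135.9  -5.9 106. ] force in stand [-1.3 -0.4 -2.4]
10.85 [-0.2 -0.4 -2.7]
```

Emit:
jog_arm(
  plan=[
    [-0.03,-0.03,0,0,0,0.29,-0.8],
    [-0.06,-0.06,0,0,0,0.58,-0.8],
    [-0.096,-0.084,0.008,0.01,0,0.874,-0.8],
    [-0.096,-0.084,0.008,0.01,0,0.874,-0.8],
  ],
)

```text
t: 11.25
position: [495.4, -28.5, 230.0]
orientation: [[0.387, 0.824, 0.415], [0.905, -0.426, 0.002], [0.178, 0.375, -0.91]]
force: [0.5, 0.9, -1.7]
gripper_width: 21.2
finger_force: 69.6
```

Emit:
jog_arm(
  plan=[
    [-0.05,-0.01,0,0,0,0.29,-0.8],
    [-0.1,-0.015,0,0,0,0.58,-0.8],
    [-0.143,-0.022,0,0,0,0.873,-0.8],
    [-0.143,-0.022,0,0,0,0.873,-0.8],
  ],
)

```text
t: 11.65
position: [477.5, -58.4, 222.5]
orientation: [[0.696, 0.585, 0.417], [0.643, -0.766, 0.001], [0.32, 0.267, -0.909]]
force: [-0.4, 0.4, -2.8]
gripper_width: 20.9
finger_force: 69.7
```

Emit:
jog_arm(
  plan=[
    [-0.04,0.01,0,0,0,0.29,-0.8],
    [-0.08,0.02,0,0,0,0.58,-0.8],
    [-0.126,0.025,0,0,0,0.873,-0.8],
    [-0.126,0.025,0,0,0,0.873,-0.8],
  ],
)

```text
t: 12.05
position: [459.3, -83.1, 214.4]
orientation: [[0.877, 0.238, 0.417], [0.261, -0.965, 0.001], [0.403, 0.108, -0.909]]
force: [-0.2, 0.5, -1.4]
gripper_width: 21.2
finger_force: 69.7
```

```bash
python3 to.py s62,-108,104,0 s62,-108,2.5,0
```

```text
shift [-0.066  0.078 -0.012] turn [-0.004  0.012  0.528]
shift [0.    0.    0.406] turn [0. 0. 0.]
now in stand [ 73.  -84.9 100.9] force in stand [-0.8  0.5 -1.2]
12.05 [-0.2  0.5 -1.4]
```

Emit:
jog_arm(
  plan=[
    [-0.04,0.04,0,0,0.01,0.26,-0.8],
    [-0.066,0.078,-0.012,-0.004,0.012,0.528,-0.8],
    [-0.066,0.078,-0.012,-0.004,0.012,0.528,-0.8],
    [-0.066,0.078,-0.012,-0.004,0.012,0.528,-0.8],
  ],
)

```text
t: 12.45
position: [448.8, -105.8, 213.3]
orientation: [[0.906, 0.004, 0.424], [0.004, -1.0, -0.0], [0.424, 0.002, -0.906]]
force: [0.8, -0.5, -1.8]
gripper_width: 20.9
finger_force: 69.9
```

Emit:
jog_arm(
  plan=[
    [0,0,0.12,0,0,0,-0.8],
    [0,0,0.24,0,0,0,-0.8],
    [0,0,0.34,0,0,0,-0.8],
    [0,0,0.39,0,0,0,-0.8],
    [0,0,0.39,0,0,0,-0.8],
  ],
)

```text
t: 12.95
position: [490.0, -105.1, 123.4]
orientation: [[0.907, 0.003, 0.422], [0.002, -1.0, 0.002], [0.422, -0.001, -0.907]]
force: [0.4, -0.5, -1.1]
gripper_width: 20.8
finger_force: 69.6
```

```bash
python3 to.py s62,-100,2.5,0 s62,-55,2.5,0;  python3 - <<'E'
from h import *
f=arm.grab_frame("wrist");cv2.imwrite("pics/w3.png",cv2.resize(f["frame"],(800,600),interpolation=cv2.INTER_CUBIC));np.savez("w3.npz",**f)
E
```

```text
shift [-0.001 -0.028  0.012] turn [-0.004  0.002  0.005]
shift [ 0.   -0.18  0.  ] turn [0. 0. 0.]
now in stand [  62.3 -106.9    5.5] force in stand [-0.1 -0.5 -1.2]
12.95 [ 0.4 -0.5 -1.1]
```

View pics/w3.png

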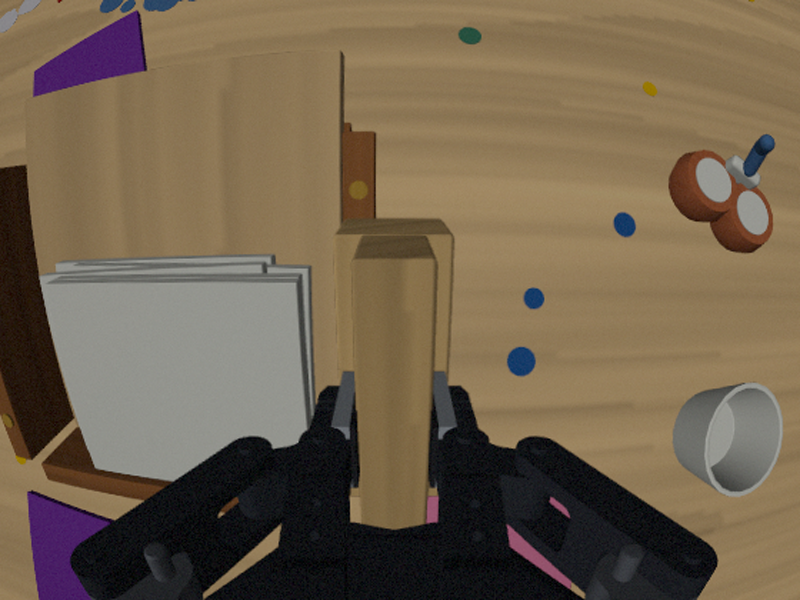

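The view shows the stack's uphill edges nearly aligned, at rows 258–282. The block sits square at the open side, with its face at column 337 and the tile edges at about 300–312. I'll push towards the fence now.

Emit:
jog_arm(
  plan=[
    [0,-0.01,0.012,0,0,0,-0.8],
    [0,-0.02,0.012,0,0,0,-0.8],
    [0,-0.03,0.012,0,0,0,-0.8],
    [0,-0.038,0.012,0,0,0,-0.8],
    [0,-0.046,0.012,0,0,0,-0.8],
    [0,-0.054,0.012,0,0,0,-0.8],
    [0,-0.062,0.012,0,0,0,-0.8],
    [0,-0.07,0.012,0,0,0,-0.8],
    [0,-0.078,0.012,0,0,0,-0.8],
    [0,-0.086,0.012,0,0,0,-0.8],
    [0,-0.094,0.012,0,0,0,-0.8],
    [0,-0.102,0.012,0,0,0,-0.8],
  ],
)

```text
t: 14.2
position: [491.5, -81.0, 122.5]
orientation: [[0.905, -0.004, 0.425], [-0.003, -1.0, -0.001], [0.425, -0.0, -0.905]]
force: [2.4, -4.4, -2.3]
gripper_width: 20.5
finger_force: 69.5
```

Emit:
jog_arm(
  plan=[
    [0,-0.008,0,0,0,0,-0.8],
    [0,-0.016,0,0,0,0,-0.8],
    [0,-0.024,0,0,0,0,-0.8],
    [0,-0.032,0,0,0,0,-0.8],
    [0,-0.04,0,0,0,0,-0.8],
    [0,-0.048,0,0,0,0,-0.8],
    [0,-0.056,0,0,0,0,-0.8],
    [0,-0.064,0,0,0,0,-0.8],
  ],
)

```text
t: 15.0
position: [491.7, -65.7, 122.6]
orientation: [[0.905, -0.003, 0.425], [-0.002, -1.0, -0.003], [0.425, 0.001, -0.905]]
force: [0.0, -9.3, -2.8]
gripper_width: 21.0
finger_force: 69.7
```

```bash
python3 to.py s62,-55,2.5,0
```

```text
shift [-0.006 -0.05   0.006] turn [ 0.005 -0.006 -0.005]
now in stand [ 63.5 -67.5   4. ] force in stand [-1.2 -9.3 -2.5]
15.0 [ 0.  -9.3 -2.8]
```

Emit:
jog_arm(
  plan=[
    [0,-0.005,0,0,0,0,-0.8],
    [0,-0.01,0,0,0,0,-0.8],
    [0,-0.015,0,0,0,0,-0.8],
    [0,-0.02,0,0,0,0,-0.8],
  ],
)

```text
t: 15.4
position: [491.6, -60.6, 122.5]
orientation: [[0.905, -0.003, 0.425], [-0.003, -1.0, -0.002], [0.425, 0.001, -0.905]]
force: [0.6, -7.9, -2.3]
gripper_width: 20.7
finger_force: 69.7
```

```bash
python3 to.py s62,-55,2.5,0
```

```text
shift [-0.005 -0.029  0.006] turn [ 0.004 -0.005 -0.005]
now in stand [ 63.3 -62.4   4. ] force in stand [-0.4 -7.9 -2.3]
15.4 [ 0.6 -7.9 -2.3]
```

Emit:
jog_arm(
  plan=[
    [0,-0.005,0,0,0,0,-0.8],
    [0,-0.01,0,0,0,0,-0.8],
    [0,-0.015,0,0,0,0,-0.8],
    [0,-0.02,0,0,0,0,-0.8],
  ],
)

```text
t: 15.8
position: [491.6, -55.6, 122.5]
orientation: [[0.905, -0.003, 0.425], [-0.003, -1.0, -0.002], [0.425, 0.001, -0.905]]
force: [0.8, -9.2, -2.8]
gripper_width: 21.0
finger_force: 69.6
```

```bash
python3 to.py s62,-55,2.5,0
```

```text
shift [-0.005 -0.009  0.006] turn [ 0.004 -0.005 -0.005]
now in stand [ 63.3 -57.4   4. ] force in stand [-0.4 -9.2 -2.9]
15.8 [ 0.8 -9.2 -2.8]
```

Emit:
jog_arm(
  plan=[
    [0,-0.004,0,0,0,0,-0.8],
    [0,-0.008,0,0,0,0,-0.8],
  ],
)

```text
t: 16.0
position: [491.6, -53.6, 122.5]
orientation: [[0.905, -0.003, 0.425], [-0.003, -1.0, -0.002], [0.425, 0.001, -0.905]]
force: [0.3, -8.5, -3.2]
gripper_width: 21.1
finger_force: 69.6
```

Emit:
jog_arm(
  plan=[
    [0,-0.002,0,0,0,0,-0.8],
    [0,-0.004,0,0,0,0,-0.8],
  ],
)

```text
t: 16.2
position: [491.6, -52.8, 122.6]
orientation: [[0.905, -0.003, 0.425], [-0.002, -1.0, -0.003], [0.425, 0.001, -0.905]]
force: [-1.2, -12.9, -2.1]
gripper_width: 21.4
finger_force: 69.8
```

```bash
python3 to.py s62,-55,2.5,0
```

```text
shift [-0.006  0.002  0.006] turn [ 0.005 -0.006 -0.005]
now in stand [ 63.4 -54.6   4. ] force in stand [ -2.  -12.9  -1.4]
16.2 [ -1.2 -12.9  -2.1]
```

Emit:
jog_arm(
  plan=[
    [0,0.02,0,0,0,0,-0.8],
    [0,0.05,0,0,0,0,-0.8],
    [0,0.1,-0.1,0,0,0,-0.8],
    [0,0.1,-0.28,0,0,0,-0.8],
    [0,0.1,-0.46,0,0,0,-0.8],
    [0,0.1,-0.46,0,0,0,-0.8],
  ],
)

```text
t: 16.8
position: [442.1, -77.3, 230.9]
orientation: [[0.903, -0.003, 0.43], [-0.002, -1.0, -0.004], [0.43, 0.003, -0.903]]
force: [-0.3, 0.1, -3.0]
gripper_width: 20.9
finger_force: 70.3
```

```bash
python3 to.py s80,-78,119,25 s95,-76,119,50 s110,-74,119,75 s115,-72,119,90
```

```text
shift [ 0.062 -0.005  0.017] turn [ 0.011 -0.015 -0.876]
shift [ 0.058  0.018 -0.   ] turn [ 0.     0.    -0.873]
shift [0.045 0.041 0.   ] turn [ 0.    -0.    -0.873]
shift [ 0.013  0.017 -0.   ] turn [-0.     0.    -0.524]
now in stand [ 64.4 -79.1 123.1] force in stand [-1.6  0.1 -2.6]
16.8 [-0.3  0.1 -3. ]
```

Emit:
jog_arm(
  plan=[
    [0.03,0,0.01,0,0,-0.29,-0.8],
    [0.05,0,0.017,0.01,-0.01,-0.58,-0.8],
    [0.062,-0.005,0.017,0.011,-0.015,-0.876,-0.8],
    [0.062,-0.005,0.017,0.011,-0.015,-0.876,-0.8],
  ],
)

```text
t: 17.2
position: [458.1, -75.3, 228.2]
orientation: [[0.824, 0.386, 0.415], [0.422, -0.906, 0.005], [0.378, 0.171, -0.91]]
force: [0.3, 1.0, -1.4]
gripper_width: 21.4
finger_force: 70.0
```

Emit:
jog_arm(
  plan=[
    [0.02,0.006,0,0,0,-0.29,-0.8],
    [0.04,0.012,0,0,0,-0.58,-0.8],
    [0.058,0.018,0,0,0,-0.873,-0.8],
    [0.058,0.018,0,0,0,-0.873,-0.8],
  ],
)

```text
t: 17.6
position: [471.8, -73.4, 234.8]
orientation: [[0.586, 0.696, 0.416], [0.764, -0.646, 0.005], [0.271, 0.315, -0.91]]
force: [0.2, 0.4, -1.9]
gripper_width: 21.0
finger_force: 70.0
```

Emit:
jog_arm(
  plan=[
    [0.015,0.012,0,0,0,-0.29,-0.8],
    [0.03,0.025,0,0,0,-0.58,-0.8],
    [0.045,0.041,0,0,0,-0.873,-0.8],
    [0.045,0.041,0,0,0,-0.873,-0.8],
  ],
)

```text
t: 18.0
position: [485.5, -71.5, 241.3]
orientation: [[0.239, 0.878, 0.416], [0.964, -0.264, 0.004], [0.114, 0.4, -0.909]]
force: [-1.2, 0.3, -1.9]
gripper_width: 20.8
finger_force: 70.0
```

Emit:
jog_arm(
  plan=[
    [0.006,0.008,0,0,0,-0.26,-0.8],
    [0.013,0.017,0,0,0,-0.524,-0.8],
    [0.013,0.017,0,0,0,-0.524,-0.8],
  ],
)

```text
t: 18.3
position: [489.7, -69.3, 243.3]
orientation: [[0.005, 0.909, 0.416], [1.0, -0.007, 0.004], [0.007, 0.416, -0.909]]
force: [-0.1, 0.1, -2.3]
gripper_width: 21.1
finger_force: 70.0
```

```bash
python3 to.py s130,22,119,90 s130,22,4,90 s118,22,4,90;  python3 - <<'E'
from h import *
f=arm.grab_frame("wrist");np.savez("w4.npz",**f);i=cv2.resize(f["frame"][0:250,100:433],(800,600),interpolation=cv2.INTER_CUBIC);cv2.imwrite("pics/w4.png",i)
E
```

```text
shift [ 0.373  0.066 -0.018] turn [-0.015 -0.008 -0.014]
shift [-0.   -0.    0.46] turn [0. 0. 0.]
shift [-0.    -0.048  0.   ] turn [0. 0. 0.]
now in stand [112.7 -71.1 114.2] force in stand [-1.1  0.1 -2. ]
18.3 [-0.1  0.1 -2.3]
```

View pics/w4.png

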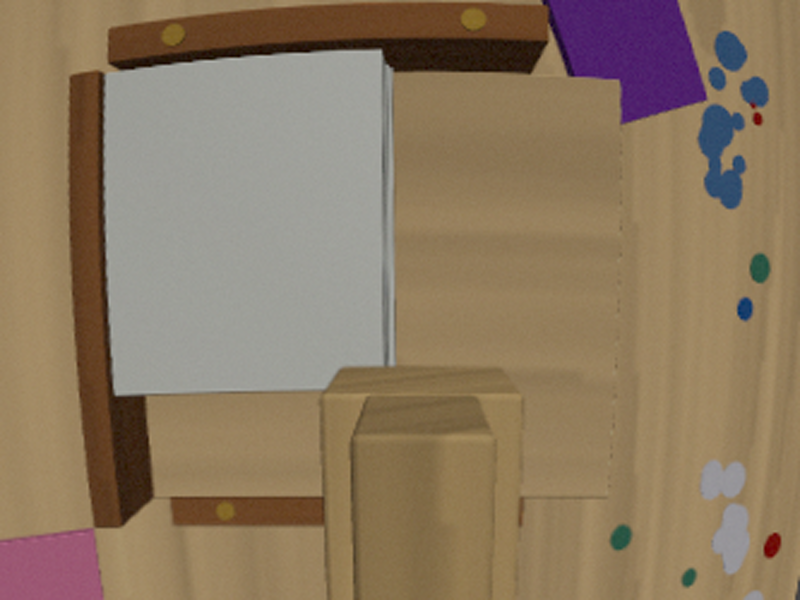

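```bash
python3 - <<'E'
from h import *
f=dict(np.load("w4.npz"));T=standT(*ST);S=lambda p,h:wstand(f,np.array([100+p[0]*333/800,p[1]*250/600]),h,T).round(1)[:2].tolist()
print("bed far",S((620,79),0),S((608,498),0))
print("ledge top inner",S((102,73),40),S((121,526),40))
print("fence top inner",S((110,66),45),S((300,45),45),S((547,41),45))
print("tile5",S((105,72),35),S((383,49),35),S((387,366),35),S((114,395),35),"lower tiles uphill",S((392,65),28),S((394,70),14),S((395,72),0),S((395,365),0),S((394,365),14))
E
```

```text
bed far [189.0, 84.4] [188.1, -85.7]
ledge top inner [1.0, 83.9] [-1.9, -83.3]
fence top inner [6.2, 84.6] [73.0, 84.4] [153.7, 85.1]
tile5 [0.1, 85.5] [99.7, 84.4] [99.9, -26.8] [-1.0, -34.2] lower tiles uphill [102.4, 80.2] [102.5, 81.8] [102.3, 84.5] [101.2, -31.0] [101.4, -29.2]
```

Tile 5 sits flush at both faces to within about 1 mm. The uphill edges of some lower tiles show 1–2 mm behind it, so I'll tap down-slope again.

Emit:
jog_arm(
  plan=[
    [0.12,0.03,0,0,0,0,-0.8],
    [0.25,0.06,-0.01,-0.01,-0.008,-0.014,-0.8],
    [0.373,0.086,-0.018,-0.015,-0.008,-0.014,-0.8],
    [0.373,0.086,-0.018,-0.015,-0.008,-0.014,-0.8],
    [0.373,0.086,0.15,-0.015,-0.008,-0.014,-0.8],
    [0.373,0.086,0.3,-0.015,-0.008,-0.014,-0.8],
    [0.373,0.086,0.4,-0.015,-0.008,-0.014,-0.8],
    [0.373,0.086,0.43,-0.015,-0.008,-0.014,-0.8],
    [0.373,0.086,0.43,-0.015,-0.008,-0.014,-0.8],
  ],
)

```text
t: 19.25
position: [554.0, 23.7, 154.5]
orientation: [[-0.002, 0.907, 0.421], [1.0, 0.002, -0.0], [-0.001, 0.421, -0.907]]
force: [0.7, -1.1, -1.1]
gripper_width: 20.9
finger_force: 70.0
```

```bash
python3 to.py s122,22,3,90
```

```text
shift [ 0.001 -0.046  0.015] turn [-0.003  0.     0.004]
now in stand [133.4  21.9   6.6] force in stand [ 0.1 -1.1 -1.3]
19.25 [ 0.7 -1.1 -1.1]
```

Emit:
jog_arm(
  plan=[
    [0,-0.01,0.015,0,0,0,-0.8],
    [0,-0.02,0.015,0,0,0,-0.8],
    [0,-0.03,0.015,0,0,0,-0.8],
    [0,-0.036,0.015,0,0,0,-0.8],
    [0,-0.041,0.015,0,0,0,-0.8],
    [0,-0.046,0.015,0,0,0,-0.8],
    [0,-0.049,0.015,0,0,0,-0.8],
    [0,-0.052,0.015,0,0,0,-0.8],
  ],
)

```text
t: 20.05
position: [544.6, 24.0, 146.8]
orientation: [[-0.005, 0.905, 0.425], [1.0, 0.006, -0.0], [-0.003, 0.425, -0.905]]
force: [2.4, 1.2, -0.4]
gripper_width: 20.8
finger_force: 70.0
```

Emit:
jog_arm(
  plan=[
    [0,-0.003,0,0,0,0,-0.8],
    [0,-0.006,0,0,0,0,-0.8],
  ],
)

```text
t: 20.25
position: [543.7, 24.0, 146.4]
orientation: [[-0.005, 0.905, 0.426], [1.0, 0.006, -0.001], [-0.003, 0.426, -0.905]]
force: [5.4, 1.0, -1.2]
gripper_width: 20.6
finger_force: 69.9
```

```bash
python3 to.py s119,22,3,90
```

```text
shift [-0.001 -0.007  0.002] turn [0.007 0.002 0.012]
now in stand [120.7  22.2   3.6] force in stand [ 4.4  1.  -3.4]
20.25 [ 5.4  1.  -1.2]
```

Emit:
jog_arm(
  plan=[
    [0,-0.003,0,0,0,0,-0.8],
    [0,-0.005,0,0,0,0,-0.8],
    [0,-0.005,0,0,0,0,-0.8],
  ],
)

```text
t: 20.55
position: [542.8, 23.9, 146.1]
orientation: [[-0.005, 0.905, 0.426], [1.0, 0.006, -0.001], [-0.003, 0.426, -0.905]]
force: [4.9, 1.5, -1.3]
gripper_width: 21.0
finger_force: 69.7
```

```bash
python3 to.py s119,22,3,90
```

```text
shift [-0.    -0.003  0.003] turn [0.008 0.002 0.012]
now in stand [119.8  22.1   3.7] force in stand [ 3.9  1.5 -3.2]
20.55 [ 4.9  1.5 -1.3]
```

Emit:
jog_arm(
  plan=[
    [0,-0.003,0,0,0,0,-0.8],
    [0,-0.005,0,0,0,0,-0.8],
    [0,-0.005,0,0,0,0,-0.8],
  ],
)

```text
t: 20.85
position: [542.4, 23.7, 146.0]
orientation: [[-0.004, 0.904, 0.428], [1.0, 0.005, -0.001], [-0.003, 0.428, -0.904]]
force: [7.8, 1.5, -1.0]
gripper_width: 21.0
finger_force: 69.7
```

Emit:
jog_arm(
  plan=[
    [0,-0.002,0,0,0,0,-0.8],
    [0,-0.003,0,0,0,0,-0.8],
    [0,-0.003,0,0,0,0,-0.8],
  ],
)

```text
t: 21.15
position: [542.2, 23.7, 146.1]
orientation: [[-0.004, 0.903, 0.429], [1.0, 0.005, -0.001], [-0.003, 0.429, -0.903]]
force: [9.9, 1.8, 0.7]
gripper_width: 21.0
finger_force: 69.8
```

```bash
python3 to.py s119,22,3,90
```

```text
shift [ 0.001 -0.001  0.004] turn [0.015 0.003 0.01 ]
now in stand [119.2  21.9   3.9] force in stand [ 9.3  1.8 -3.5]
21.15 [9.9 1.8 0.7]
```

Emit:
jog_arm(
  plan=[
    [0,-0.002,0,0,0,0,-0.8],
    [0,-0.004,0,0,0,0,-0.8],
    [0,-0.004,0,0,0,0,-0.8],
  ],
)

```text
t: 21.45
position: [542.0, 23.6, 146.2]
orientation: [[-0.003, 0.902, 0.431], [1.0, 0.005, -0.001], [-0.003, 0.431, -0.902]]
force: [11.8, 3.2, -0.2]
gripper_width: 20.9
finger_force: 69.8
```

Emit:
jog_arm(
  plan=[
    [0,0.02,0,0,0,0,-0.8],
    [0,0.04,0,0,0,0,-0.8],
    [0,0.06,-0.12,0,0,0,-0.8],
    [0,0.06,-0.3,0,0,0,-0.8],
    [0,0.06,-0.42,0,0,0,-0.8],
    [0,0.06,-0.42,0,0,0,-0.8],
  ],
)

```text
t: 22.05
position: [507.9, 24.1, 248.8]
orientation: [[-0.005, 0.904, 0.428], [1.0, 0.007, -0.002], [-0.005, 0.428, -0.904]]
force: [1.1, 0.7, -2.2]
gripper_width: 21.2
finger_force: 70.5
```

```bash
python3 to.py s115,-10,110,65 s95,-45,110,40 s75,-75,110,15 s63,-80,110,0
```

```text
shift [-0.129 -0.067  0.006] turn [0.012 0.001 0.886]
shift [-0.161 -0.013 -0.   ] turn [-0.    -0.     0.873]
shift [-0.138  0.041 -0.   ] turn [ 0.    -0.     0.873]
shift [-0.052  0.007 -0.   ] turn [-0.     0.     0.524]
now in stand [131.5  22.3 111.6] force in stand [ 0.1  0.7 -2.4]
22.05 [ 1.1  0.7 -2.2]
```

Next, a second tap towards the fence.

Emit:
jog_arm(
  plan=[
    [-0.04,-0.02,0,0,0,0.29,-0.8],
    [-0.08,-0.045,0,0,0,0.58,-0.8],
    [-0.129,-0.067,0.006,0.012,0,0.886,-0.8],
    [-0.129,-0.067,0.006,0.012,0,0.886,-0.8],
  ],
)

```text
t: 22.45
position: [493.0, -9.0, 235.1]
orientation: [[0.388, 0.823, 0.414], [0.905, -0.426, 0.001], [0.178, 0.374, -0.91]]
force: [-0.1, -1.0, -2.4]
gripper_width: 20.8
finger_force: 70.2
```

Emit:
jog_arm(
  plan=[
    [-0.05,-0.005,0,0,0,0.29,-0.8],
    [-0.1,-0.01,0,0,0,0.58,-0.8],
    [-0.161,-0.013,0,0,0,0.873,-0.8],
    [-0.161,-0.013,0,0,0,0.873,-0.8],
  ],
)

```text
t: 22.85
position: [475.1, -43.8, 227.5]
orientation: [[0.697, 0.584, 0.416], [0.642, -0.767, 0.001], [0.319, 0.266, -0.909]]
force: [0.6, -0.3, -2.3]
gripper_width: 20.9
finger_force: 70.3
```

Emit:
jog_arm(
  plan=[
    [-0.04,0.015,0,0,0,0.29,-0.8],
    [-0.09,0.03,0,0,0,0.58,-0.8],
    [-0.138,0.041,0,0,0,0.873,-0.8],
    [-0.138,0.041,0,0,0,0.873,-0.8],
  ],
)

```text
t: 23.25
position: [457.3, -73.4, 219.6]
orientation: [[0.878, 0.237, 0.416], [0.26, -0.966, 0.001], [0.402, 0.107, -0.909]]
force: [-0.1, -0.0, -1.4]
gripper_width: 21.0
finger_force: 70.4
```

```bash
python3 to.py s63,-78,100,0 s63,-78,3,0
```

```text
shift [-0.043  0.     0.026] turn [-0.004  0.013  0.527]
shift [0.    0.    0.388] turn [0. 0. 0.]
now in stand [ 73.3 -75.2 106.5] force in stand [-0.7 -0.  -1.2]
23.25 [-0.1 -0.  -1.4]
```

Emit:
jog_arm(
  plan=[
    [-0.02,0,0.01,0,0.005,0.26,-0.8],
    [-0.043,0,0.026,-0.004,0.013,0.527,-0.8],
    [-0.043,0,0.026,-0.004,0.013,0.527,-0.8],
    [-0.043,0,0.026,-0.004,0.013,0.527,-0.8],
  ],
)

```text
t: 23.65
position: [451.2, -75.6, 210.3]
orientation: [[0.906, 0.005, 0.424], [0.005, -1.0, 0.0], [0.424, 0.002, -0.906]]
force: [-0.1, -0.8, -1.8]
gripper_width: 21.1
finger_force: 70.2
```

Emit:
jog_arm(
  plan=[
    [0,0,0.12,0,0,0,-0.8],
    [0,0,0.24,0,0,0,-0.8],
    [0,0,0.34,0,0,0,-0.8],
    [0,0,0.384,0,0,0,-0.8],
    [0,0,0.384,0,0,0,-0.8],
  ],
)

```text
t: 24.15
position: [491.8, -75.7, 122.4]
orientation: [[0.906, 0.001, 0.422], [0.001, -1.0, 0.001], [0.422, -0.001, -0.906]]
force: [0.7, -0.5, -1.2]
gripper_width: 20.9
finger_force: 70.2
```

```bash
python3 to.py s63,-60,3,0 s63,-54,3,0
```

```text
shift [-0.002 -0.07   0.003] turn [-0.002  0.     0.001]
shift [ 0.    -0.024  0.   ] turn [0. 0. 0.]
now in stand [ 63.5 -77.5   3.8] force in stand [ 0.1 -0.5 -1.4]
24.15 [ 0.7 -0.5 -1.2]
```

Emit:
jog_arm(
  plan=[
    [0,-0.015,0,0,0,0,-0.8],
    [0,-0.03,0,0,0,0,-0.8],
    [0,-0.045,0,0,0,0,-0.8],
    [0,-0.06,0,0,0,0,-0.8],
    [0,-0.068,0,0,0,0,-0.8],
    [0,-0.074,0,0,0,0,-0.8],
    [0,-0.08,0,0,0,0,-0.8],
    [0,-0.085,0,0,0,0,-0.8],
    [0,-0.088,0,0,0,0,-0.8],
    [0,-0.09,0,0,0,0,-0.8],
  ],
)

```text
t: 25.15
position: [491.5, -53.5, 123.2]
orientation: [[0.906, -0.003, 0.424], [-0.003, -1.0, -0.0], [0.424, -0.001, -0.906]]
force: [-0.1, -0.9, -1.2]
gripper_width: 20.8
finger_force: 70.1
```

Emit:
jog_arm(
  plan=[
    [0,-0.003,0,0,0,0,-0.8],
    [0,-0.006,0,0,0,0,-0.8],
  ],
)

```text
t: 25.35
position: [491.7, -52.9, 123.3]
orientation: [[0.905, -0.002, 0.425], [-0.002, -1.0, -0.002], [0.425, 0.001, -0.905]]
force: [-3.5, -9.5, -2.3]
gripper_width: 21.2
finger_force: 70.4
```

```bash
python3 to.py s63,-54,3,0
```

```text
shift [-0.003 -0.003  0.007] turn [ 0.005 -0.004 -0.003]
now in stand [ 63.8 -54.7   4.7] force in stand [-4.1 -9.5 -0.6]
25.35 [-3.5 -9.5 -2.3]
```

Emit:
jog_arm(
  plan=[
    [0,-0.002,0,0,0,0,-0.8],
    [0,-0.004,0,0,0,0,-0.8],
    [0,-0.004,0,0,0,0,-0.8],
  ],
)

```text
t: 25.65
position: [491.9, -52.5, 123.5]
orientation: [[0.905, -0.003, 0.425], [-0.002, -1.0, -0.003], [0.425, 0.002, -0.905]]
force: [-3.0, -9.4, -2.6]
gripper_width: 21.2
finger_force: 70.3
```

```bash
python3 to.py s63,-54,3,0
```

```text
shift [-0.004 -0.001  0.007] turn [ 0.007 -0.005 -0.003]
now in stand [ 64.1 -54.3   4.7] force in stand [-3.8 -9.4 -1. ]
25.65 [-3.  -9.4 -2.6]
```

Emit:
jog_arm(
  plan=[
    [0,-0.002,0,0,0,0,-0.8],
    [0,-0.004,0,0,0,0,-0.8],
    [0,-0.004,0,0,0,0,-0.8],
  ],
)

```text
t: 25.95
position: [492.0, -52.3, 123.5]
orientation: [[0.905, -0.003, 0.425], [-0.001, -1.0, -0.005], [0.425, 0.004, -0.905]]
force: [-4.9, -14.6, -1.3]
gripper_width: 20.9
finger_force: 70.6
```

```bash
python3 to.py s63,-54,3,0
```

```text
shift [-0.005 -0.001  0.007] turn [ 0.01  -0.006 -0.003]
now in stand [ 64.1 -54.1   4.7] force in stand [ -5.  -14.6   0.9]
25.95 [ -4.9 -14.6  -1.3]
```

Emit:
jog_arm(
  plan=[
    [0,0.02,0,0,0,0,-0.8],
    [0,0.05,0,0,0,0,-0.8],
    [0,0.1,-0.1,0,0,0,-0.8],
    [0,0.1,-0.28,0,0,0,-0.8],
    [0,0.1,-0.46,0,0,0,-0.8],
    [0,0.1,-0.46,0,0,0,-0.8],
  ],
)

```text
t: 26.55
position: [442.9, -75.9, 232.2]
orientation: [[0.902, -0.003, 0.431], [-0.001, -1.0, -0.005], [0.431, 0.004, -0.902]]
force: [0.6, -1.2, -3.5]
gripper_width: 21.3
finger_force: 70.7
```

Emit:
jog_arm(
  plan=[
    [0.03,0,0.01,0,0,-0.29,-0.8],
    [0.05,0,0.017,0.01,-0.01,-0.58,-0.8],
    [0.062,-0.005,0.017,0.011,-0.015,-0.876,-0.8],
    [0.062,-0.005,0.017,0.011,-0.015,-0.876,-0.8],
  ],
)

```text
t: 26.95
position: [458.8, -73.7, 229.4]
orientation: [[0.823, 0.386, 0.415], [0.423, -0.906, 0.004], [0.378, 0.172, -0.91]]
force: [-0.3, -0.1, -2.6]
gripper_width: 21.0
finger_force: 70.5
```

Emit:
jog_arm(
  plan=[
    [0.02,0.006,0,0,0,-0.29,-0.8],
    [0.04,0.012,0,0,0,-0.58,-0.8],
    [0.058,0.018,0,0,0,-0.873,-0.8],
    [0.058,0.018,0,0,0,-0.873,-0.8],
  ],
)

```text
t: 27.35
position: [472.4, -71.7, 235.9]
orientation: [[0.585, 0.696, 0.416], [0.764, -0.645, 0.004], [0.271, 0.315, -0.909]]
force: [0.4, 0.5, -2.3]
gripper_width: 21.2
finger_force: 70.5
```

Emit:
jog_arm(
  plan=[
    [0.015,0.012,0,0,0,-0.29,-0.8],
    [0.03,0.025,0,0,0,-0.58,-0.8],
    [0.045,0.041,0,0,0,-0.873,-0.8],
    [0.045,0.041,0,0,0,-0.873,-0.8],
  ],
)

```text
t: 27.75
position: [486.0, -69.8, 242.3]
orientation: [[0.238, 0.878, 0.416], [0.965, -0.264, 0.004], [0.113, 0.4, -0.909]]
force: [0.0, -0.2, -0.7]
gripper_width: 20.8
finger_force: 70.5
```

```bash
python3 to.py s115,-72,119,90 s135,22,119,90 s135,22,4,90;  python3 - <<'E'
from h import *
f=arm.grab_frame("wrist");np.savez("w5.npz",**f);g=arm.grab_frame("scene")
cv2.imwrite("pics/w5.png",np.hstack([cv2.resize(f["frame"][0:220,80:300],(440,440),interpolation=cv2.INTER_CUBIC),cv2.resize(g["frame"][170:260,225:297],(352,440),interpolation=cv2.INTER_CUBIC)]))
E
```

```text
shift [ 0.005  0.024 -0.017] turn [-0.015 -0.006 -0.534]
shift [ 0.376  0.08  -0.   ] turn [0. 0. 0.]
shift [-0.   -0.    0.46] turn [0. 0. 0.]
now in stand [108.9 -71.6 114.9] force in stand [-0.3 -0.2 -0.6]
27.75 [ 0.  -0.2 -0.7]
```

View pics/w5.png

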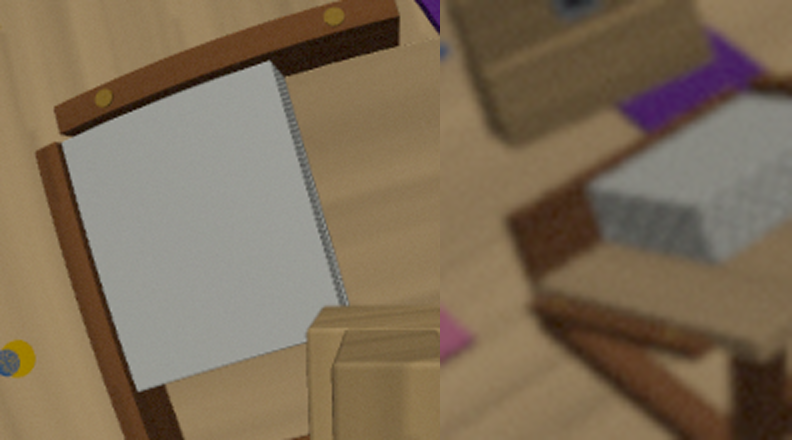

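The stack now looks like one clean prism against both faces. Since the last tap was sideways, I'll finish with one light tap down-slope.

Emit:
jog_arm(
  plan=[
    [0.003,0.012,-0.01,0,0,-0.27,-0.8],
    [0.005,0.024,-0.017,-0.015,-0.006,-0.534,-0.8],
    [0.005,0.024,-0.017,-0.015,-0.006,-0.534,-0.8],
  ],
)

```text
t: 28.15
position: [489.5, -70.1, 249.0]
orientation: [[-0.0, 0.906, 0.423], [1.0, 0.001, -0.0], [-0.001, 0.423, -0.906]]
force: [-0.9, -0.5, -1.8]
gripper_width: 20.8
finger_force: 70.5
```

```bash
python3 to.py s135,22,119,90 s135,22,4,90; python3 - <<'E'
from h import *
f=dict(np.load("w5.npz"));T=standT(*ST);S=lambda p,h:wstand(f,np.array([80+p[0]/2,p[1]/2]),h,T).round(1)[:2].tolist()
print("tile5",S((64,144),35),S((272,62),35),S((137,390),35),"bottom",S((286,76),0),S((348,304),0),"ledge",S((62,146),40),"fence",S((63,134),45),S((399,14),45))
E
```

```text
shift [0.376 0.081 0.002] turn [0.    0.001 0.001]
shift [-0.   -0.    0.46] turn [0. 0. 0.]
now in stand [114.9 -71.9 119.4] force in stand [-1.6 -0.5 -1.3]
28.15 [-0.9 -0.5 -1.8]
tile5 [1.0, 83.8] [99.9, 83.7] [-0.9, -33.4] bottom [100.3, 85.0] [98.5, -27.7] ledge [2.2, 81.9] fence [6.6, 85.4] [154.2, 85.9]
```

Emit:
jog_arm(
  plan=[
    [0.12,0.03,0,0,0,0,-0.8],
    [0.25,0.06,0,0,0,0,-0.8],
    [0.376,0.081,0,0,0,0,-0.8],
    [0.376,0.081,0,0,0,0,-0.8],
    [0.376,0.081,0.16,0,0,0,-0.8],
    [0.376,0.081,0.32,0,0,0,-0.8],
    [0.376,0.081,0.42,0,0,0,-0.8],
    [0.376,0.081,0.458,0,0,0,-0.8],
    [0.376,0.081,0.458,0,0,0,-0.8],
  ],
)

```text
t: 29.05
position: [555.8, 23.5, 152.6]
orientation: [[-0.001, 0.907, 0.421], [1.0, 0.001, -0.0], [-0.0, 0.421, -0.907]]
force: [0.5, -0.2, -2.3]
gripper_width: 20.8
finger_force: 70.5
```

Emit:
jog_arm(
  plan=[
    [0,-0.012,0,0,0,0,-0.8],
    [0,-0.024,0,0,0,0,-0.8],
    [0,-0.036,0,0,0,0,-0.8],
    [0,-0.046,0,0,0,0,-0.8],
    [0,-0.052,0,0,0,0,-0.8],
    [0,-0.056,0,0,0,0,-0.8],
    [0,-0.06,0,0,0,0,-0.8],
    [0,-0.062,0,0,0,0,-0.8],
  ],
)

```text
t: 29.85
position: [542.4, 23.8, 147.3]
orientation: [[-0.004, 0.906, 0.424], [1.0, 0.004, -0.001], [-0.002, 0.424, -0.906]]
force: [1.3, 0.2, -0.6]
gripper_width: 21.2
finger_force: 70.5
```

```bash
python3 to.py s119,22,4,90
```

```text
shift [ 0.    -0.003  0.004] turn [0.002 0.001 0.009]
now in stand [119.8  22.    4.9] force in stand [ 0.9  0.2 -1.1]
29.85 [ 1.3  0.2 -0.6]
```

Emit:
jog_arm(
  plan=[
    [0,-0.003,0,0,0,0,-0.8],
    [0,-0.006,0,0,0,0,-0.8],
    [0,-0.006,0,0,0,0,-0.8],
  ],
)

```text
t: 30.15
position: [542.0, 23.7, 147.3]
orientation: [[-0.003, 0.905, 0.426], [1.0, 0.004, -0.001], [-0.002, 0.426, -0.905]]
force: [5.9, 0.7, -1.1]
gripper_width: 21.0
finger_force: 70.3
```

Emit:
jog_arm(
  plan=[
    [0,-0.002,0,0,0,0,-0.8],
    [0,-0.004,0,0,0,0,-0.8],
    [0,-0.004,0,0,0,0,-0.8],
  ],
)

```text
t: 30.45
position: [541.7, 23.5, 147.3]
orientation: [[-0.003, 0.904, 0.428], [1.0, 0.004, -0.001], [-0.003, 0.428, -0.904]]
force: [8.0, 2.1, -1.1]
gripper_width: 21.0
finger_force: 70.2
```

```bash
python3 to.py s119,22,4,90
```

```text
shift [ 0.001 -0.001  0.005] turn [0.011 0.002 0.007]
now in stand [119.3  21.7   5.2] force in stand [ 6.8  2.1 -4.3]
30.45 [ 8.   2.1 -1.1]
```

Emit:
jog_arm(
  plan=[
    [0,-0.002,0,0,0,0,-0.8],
    [0,-0.004,0,0,0,0,-0.8],
    [0,-0.004,0,0,0,0,-0.8],
  ],
)

```text
t: 30.75
position: [541.5, 23.4, 147.5]
orientation: [[-0.002, 0.903, 0.429], [1.0, 0.003, -0.001], [-0.003, 0.429, -0.903]]
force: [9.4, 1.9, -0.2]
gripper_width: 20.7
finger_force: 70.1
```

Emit:
jog_arm(
  plan=[
    [0,0.02,0,0,0,0,-0.8],
    [0,0.04,0,0,0,0,-0.8],
    [0,0.06,-0.12,0,0,0,-0.8],
    [0,0.06,-0.3,0,0,0,-0.8],
    [0,0.06,-0.48,0,0,0,-0.8],
    [0,0.06,-0.5,0,0,0,-0.8],
    [0,0.06,-0.5,0,0,0,-0.8],
  ],
)

```text
t: 31.45
position: [499.4, 23.9, 265.8]
orientation: [[-0.004, 0.906, 0.424], [1.0, 0.005, -0.001], [-0.003, 0.424, -0.906]]
force: [-0.2, 0.2, -2.1]
gripper_width: 20.7
finger_force: 70.8
```

```bash
python3 to.py 460,120,260,90,0 460,240,260,90,0 460,240,60,90,0 460,240,47,90,0
```

```text
shift [ 0.385 -0.151 -0.046] turn [0.875 0.004 0.009]
shift [ 0.48 -0.    0.  ] turn [0. 0. 0.]
shift [0.  0.  0.8] turn [0. 0. 0.]
shift [0.    0.    0.052] turn [0. 0. 0.]
now in stand [131.   22.1 130.5] force in stand [-1.1  0.2 -1.8]
31.45 [-0.2  0.2 -2.1]
```

Emit:
jog_arm(
  plan=[
    [0.1,-0.04,-0.046,0.2,0,0,-0.8],
    [0.2,-0.08,-0.046,0.45,0,0,-0.8],
    [0.3,-0.12,-0.046,0.7,0,0,-0.8],
    [0.385,-0.151,-0.046,0.875,0.004,0.009,-0.8],
    [0.385,-0.151,-0.046,0.875,0.004,0.009,-0.8],
  ],
)

```text
t: 31.95
position: [460.5, 121.8, 256.5]
orientation: [[-0.003, 1.0, -0.008], [1.0, 0.003, 0.001], [0.001, -0.008, -1.0]]
force: [0.7, -0.4, -2.0]
gripper_width: 20.8
finger_force: 70.5
```

Emit:
jog_arm(
  plan=[
    [0.18,0,0,0,0,0,-0.8],
    [0.34,0,0,0,0,0,-0.8],
    [0.48,0,0,0,0,0,-0.8],
    [0.48,0,0,0,0,0,-0.8],
    [0.48,0,0.2,0,0,0,-0.8],
    [0.48,0,0.4,0,0,0,-0.8],
    [0.48,0,0.6,0,0,0,-0.8],
    [0.48,0,0.72,0,0,0,-0.8],
    [0.48,0,0.78,0,0,0,-0.8],
    [0.48,0,0.78,0,0,0,-0.8],
    [0.48,0,0.78,0,0,0,-0.8],
  ],
)

```text
t: 33.05
position: [460.3, 239.5, 64.4]
orientation: [[0.001, 1.0, -0.001], [1.0, -0.001, 0.0], [0.0, -0.001, -1.0]]
force: [-0.9, -0.0, -1.4]
gripper_width: 21.0
finger_force: 70.4
```

```bash
python3 to.py 460,240,50,90,0 460,240,47,90,0
```

```text
shift [ 0.002 -0.001  0.058] turn [-0.002 -0.001 -0.001]
shift [0.    0.    0.012] turn [0. 0. 0.]
now in stand [ 10.4 237.7 -35.5] force in stand [-1.4 -0.  -0.9]
33.05 [-0.9 -0.  -1.4]
```

Emit:
jog_arm(
  plan=[
    [0,0,0.02,0,0,0,-0.8],
    [0,0,0.04,0,0,0,-0.8],
    [0,0,0.055,0,0,0,-0.8],
    [0,0,0.062,0,0,0,-0.8],
    [0,0,0.066,0,0,0,-0.8],
  ],
)

```text
t: 33.55
position: [460.0, 240.2, 47.9]
orientation: [[-0.0, 1.0, -0.001], [1.0, 0.0, 0.001], [0.001, -0.001, -1.0]]
force: [-0.7, 0.1, -1.2]
gripper_width: 21.0
finger_force: 70.4
```

Emit:
jog_arm(
  plan=[
    [0,0,0.002,0,0,0,-0.8],
    [0,0,0.004,0,0,0,-0.8],
  ],
)

```text
t: 33.75
position: [460.1, 240.2, 47.1]
orientation: [[0.0, 1.0, -0.001], [1.0, -0.0, 0.001], [0.001, -0.001, -1.0]]
force: [0.8, -0.2, -1.8]
gripper_width: 21.0
finger_force: 70.4
```

Emit:
jog_arm(
  plan=[
    [0,0,0.002,0,0,0,-0.8],
    [0,0,0.004,0,0,0,-0.8],
    [0,0,0.004,0,0,0,-0.8],
  ],
)

```text
t: 34.05
position: [460.0, 240.2, 46.5]
orientation: [[-0.0, 1.0, -0.001], [1.0, 0.0, 0.001], [0.001, -0.001, -1.0]]
force: [-2.2, 0.3, 5.5]
gripper_width: 21.1
finger_force: 71.5
```

Emit:
jog_arm(
  plan=[
    [0,0,0.002,0,0,0,-0.8],
    [0,0,0.004,0,0,0,-0.8],
    [0,0,0.004,0,0,0,-0.8],
  ],
)

```text
t: 34.35
position: [460.0, 240.2, 46.5]
orientation: [[-0.0, 1.0, 0.0], [1.0, 0.0, 0.001], [0.001, 0.0, -1.0]]
force: [-6.0, -1.5, 16.0]
gripper_width: 21.1
finger_force: 73.2
```

Emit:
jog_arm(
  plan=[
    [0,0,-0.004,0,0,0,-0.6],
    [0,0,-0.004,0,0,0,-0.4],
    [0,0,-0.004,0,0,0,0],
    [0,0,-0.004,0,0,0,0.5],
    [0,0,-0.004,0,0,0,1],
    [0,0,-0.004,0,0,0,1],
    [0,0,-0.004,0,0,0,1],
    [0,0,-0.004,0,0,0,1],
  ],
)

```text
t: 35.15
position: [460.0, 240.1, 46.0]
orientation: [[0.0, 1.0, -0.001], [1.0, -0.0, 0.001], [0.001, -0.001, -1.0]]
force: [0.3, 0.1, -0.2]
gripper_width: 85.3
finger_force: 0.0
```

Emit:
jog_arm(
  plan=[
    [0,0,-0.1,0,0,0,1],
    [0,0,-0.25,0,0,0,1],
    [0,0,-0.45,0,0,0,1],
    [0,0,-0.65,0,0,0,1],
    [0,0,-0.85,0,0,0,1],
    [0,0,-0.85,0,0,0,1],
  ],
)

```text
t: 35.75
position: [462.1, 240.6, 265.1]
orientation: [[-0.0, 1.0, 0.011], [1.0, 0.0, 0.004], [0.004, 0.011, -1.0]]
force: [-0.3, 0.4, -0.7]
gripper_width: 85.6
finger_force: 0.0
```

Emit:
jog_arm(
  plan=[
    [-0.2,0.04,-0.1,0,0,0,1],
    [-0.4,0.1,-0.2,0,0,0,1],
    [-0.55,0.15,-0.2,0,0,0,1],
    [-0.55,0.15,-0.2,0,0,0,1],
    [-0.55,0.15,-0.2,0,0,0,1],
  ],
)

```text
t: 36.25
position: [497.9, 101.6, 307.8]
orientation: [[0.002, 1.0, -0.002], [1.0, -0.002, 0.001], [0.001, -0.002, -1.0]]
force: [-0.2, 0.2, -0.1]
gripper_width: 85.1
finger_force: 0.0
```

```bash
python3 - <<'E'
from h import *
f=arm.grab_frame("wrist");np.savez("w6.npz",**f);cv2.imwrite("pics/w6.png",cv2.resize(f["frame"],(800,600),interpolation=cv2.INTER_CUBIC))
o=arm.get_obs();print(o["position"],o["t"])
E
```

```text
[497.52683934 102.62731855 307.74963868] 36.3
```

View pics/w6.png

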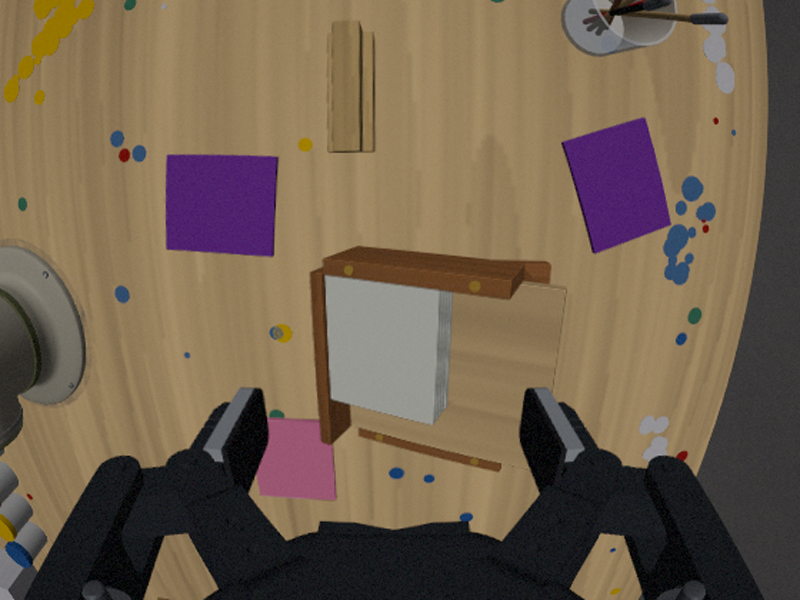

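The block stands upright on the bench at (350,85). The stack is flush in the corner at (325–450, 275–425), and nothing else has moved.

```bash
python3 -c "
from station import arm
print(arm.finish_job())"
```

```text
the job is handed in; nothing more can be done
None
```

I tapped the five tiles flush against the ledge and the left-hand fence, as far as the last wrist picture shows (good to about 1 mm), stood the block upright on the bench, let go of it, and handed the job in at about 36 s; no verdict came back.

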